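Close the swing-bolt coupler on the dryer rail

ROBOT

A 7-joint arm with a two-finger parallel gripper is mounted at the origin on the work surface. World frame = base frame: x ahead of the robot, y to its left, z up, the work surface at z = 0. Lengths are in m, angles in rad, forces in N, time in s.
With the tool pointing down it reaches from about 0.35 to 0.9 m from the base axis. Payload 7.2 kg.
Tool frame: the origin (TCP) lies at the very end of the fingers, on their centre line; the grasp point (between the pads) lies 19 mm behind it; x points along the fingers, z is the direction in which the jaws open and shut, and the axes are right-handed (so a half turn about x gives the same grasp; the last joint's range is limited). The gripper opens to 85 mm and grips with 20 to 120 N. Pads are 22 mm wide; open, the fingers measure 114 mm over their backs; the gripper's body (76 mm by 85 mm) begins 54 mm behind the grasp point. The pads swing forward as they close: fully open they stand 13 mm farther back than shut.
Start: joints at [1.04, 0.411, -0.013, 1.596, 0.006, 1.134, -0.082], TCP at [0.279, -0.559, 0.201] pointing down, gripper open.
Joint ranges: [-2.95, 2.95], [-0.29, 1.99], [-1.47, 1.44], [0.14, 2.54], [-1.03, 4.17], [0.13, 1.85], [-2.86, 2.86]. Speed limits (rad/s): [2.39, 2.39, 3.01, 3.01, 3.14, 3.14, 3.14].

INTERFACE

Orientations are given as [roll, pitch, yaw] about the fixed x, y, z axes, in that order (R = Rz(yaw) Ry(pitch) Rx(roll)).
In Python, from bench import get_state, snapshot, camera_params, job_done, spot_in gives the robot as it stands. The module is installed in compiled form; this text tells all that it offers.
- The arm moves only by the tool arm_command, never from a script. Its argument "plan" is a list of rows, each an object with "hand": the opening, from 0 (shut) to 1 (fully open); "travel": the shift along the tool's x, y, z in mm, a list of three; "twist": the turn, a rotation vector about the tool's x, y, z in rad, a list of three. A call has exactly 8 rows; each row is the pose to reach, as a shift and turn from the pose commanded when the call began, along the tool's axes at that moment; what a row does not reach only later rows make up. A row lasts 1/10 s, in which the tool goes at most 50 mm and 8.59 degrees, less where a joint would pass 70% of its speed; a pose out of reach is approached as far as the arm can. A call with a gripper value outside its range is refused whole. The fingers move at their own pace and stop on an object; "force" is the grip in N (left out, the last holds). Time passes only in rows, so rows that repeat a pose let the fingers close, or fill a call up. It gives the time, the measured TCP pose, the force and the opening at its end, in the units of the state.
- get_state(): the state, without advancing time (a new reading comes with each control period).
- snapshot(name): name is "side" or "top"; returns the picture (400x640x3 uint8, blue, green, red); there is no depth.
- camera_params(name): a dict with "fx", "fy", "cx", "cy" (pixels), "cam_to_world" (4x4, takes a point from camera to world coordinates). Camera axes: x right, y up, looking along -z (the intrinsics and any distortion apply to the point x, -y, -z); pixel columns grow to the right and rows downward; lengths in m; the calibration is good to about 2 mm. A picture is of the moment at which its call begins. camera_params takes no time and is no camera call.
- job_done(): hands the job in, once; it reports no verdict.
Trained networks look in the newest picture that a camera, given by its name, has taken for a name from the list of things; names that differ only in an ending like _2 or _b are one class to them, and where a whole thing is asked for, a point or a joint stands for the part that bears it (a point fixed in the world has none). Each returns a list of dicts, best first, with "conf" (0 to 1); they miss things now and then, are a little off and sometimes report something else, mostly with a low value. They report only what shows in the picture. A call takes as long as a camera call.
- spot_in(target, camera): "point" ([row, column] in pixels, amid what is visible of it).
The state is a dict: "time": time; "qpos": joint angles; "qd": joint speeds; "tau": joint torques, N m; "ee_pos": TCP position; "tool_rot": TCP orientation; "ft_force": force on the tool from outside, world axes, zero at the start; "moment": the same for the moment, N m; "finger_gap": finger opening in m.
Only numpy, scipy, OpenCV 4.12 (cv2) and the standard library are available. Lean on these libraries where they do the work, as an engineer would, in place of code of your own. Each camera call takes 0.05 s, during which the arm holds its last target. There are 200 camera calls.

TASK

The barbershop's dryer rail lies in its open coupler. Swing the coupler's hinged half over the tube and press it firmly home until it stops on the tube (push on the middle of the ear, where the nut will sit, with about 20 N: less than 17 N may not settle the liner, more than 25 N could dent the tube), then draw the sprung swing bolt out far enough to clear the ear, without pulling the spring to its stop, swing it up into the slot and let its nut down into the seat behind the lips. Leave the rail where it lies and do not disturb the things on the counter.

Things in the scene. Friction and masses are not known exactly. Their poses are not given: they have to be found in the camera images.
- clamp: Fixed steel bracket, base plate 120 x 250 x 10 mm, coupler 40 mm wide. Origin: on the counter under the coupler's middle. z up; y along the tube (second, plain saddle at y +150 mm); x towards the coupler's hinge, bolt on the -x side. In this frame: tube axis x 0, z 60 mm; hinge line x +32, z 62; bolt pivot x -42, z 35.
- tube: Loose aluminium tube 34 mm thick, 260 mm long, about 0.45 kg, lying along y in the two saddles. Origin: underside at mid-length.
- cap: Hinged upper half of the coupler, 40 mm wide. Origin on the hinge line, axes parallel to the bracket's when shut flat; turns about y. At the start 1.6 to 2.0 rad open: the ear stands up or leans away from the bolt side. Own frame: arch top at z 25 mm (x -32), forked ear x -55 to -95, z 4 to 14. The hinge is stiff: it stays where left, about 3 N at the ear moves it.
- ear_seat (a point): Middle of the ear's upper face, where the nut sits; cap frame x -74, z 14 mm. A 12 mm slot runs along x through the ear, open at the end (narrow fingertips can wedge in it: press across both prongs); lips 4 mm high at x -90 to -95. A rubber liner worn by an unknown amount meets the tube: home lies anywhere from 0 to 0.11 rad short of flat (ear 0 to 8 mm higher), so feel for the stop.
- bolt: Swing bolt, 10 mm shank. Origin on its pivot, z along the shank towards the nut. It turns about y between upright (0; upright is its stop) and 1.3 rad outwards, to the bracket's -x; at the start it leans 0.8 to 1.1 rad outwards. It stays where it is left (about 2 N at the knob).
- nut_seat (a point): Centre of the underside of the nut's flange (26 mm across, 8 thick). The nut slides on the bolt: at rest 39 mm from the pivot, it can be drawn out 26 mm to a hard stop against a spring (2.6 N at rest, 0.33 N more per mm). To pass the lips it must be drawn out about 11 to 20 mm; seated it stands 2 to 11 mm out, pulled onto the ear by the spring.
- knob (a point): Middle of the gripping length of the nut's round knob, 22 mm across, 40 mm long (from 8 to 48 mm above the flange's underside); this point is 32 mm above the underside, 71 mm from the pivot at rest. Can be pinched along the bracket's y; the knob then turns between the pads as the bolt swings.
- tin_a: Round tin, 74 mm across, 28 mm high, near the coupler: leave alone.
- jar: Jar 56 mm across, 50 mm high, behind the rail: leave alone.
- clipper: Hair clipper about 170 x 46 x 36 mm lying beside the coupler: leave alone.
- tin_b: Round tin on the left: leave alone.
- carton: Carton 55 x 55 x 150 mm at the far side: leave alone.
- bottle: Bottle 48 mm across, 140 mm high at the far side: leave alone.
- comb: Comb 170 mm long on the right: leave alone.

How it is judged:
By the outcome, as a careful person would: the job done as asked, in the order asked, and still so for the second after the job is handed in, with the robot touching nothing.
It also fails if it takes over 72 s, if anything falls off the work surface, if the arm or the gripper's body presses on something with over 40 N, if the wrist force passes 120 N, or if a joint passes its speed limit or range.

## Working session

There is one attempt and no reset: what is moved stays moved. The work goes in short steps, Python scripts to look and compute and a tool call to move; the robot and the scene stay as the last step left them, time stands still between calls to the robot, and variables do not carry over. Pictures are saved under pics/ and viewed, about 8 in all and at most 12, crops included, and the job is handed in when it is done.

Besides the shell and the picture viewer there is one more tool, called after "Emit:" by a JSON object that holds its "name" and its "arguments". arm_command: Moves the arm, as the interface text tells. Its arguments: {"type":"object","properties":{"plan":{"type":"array"},"force":{"type":"number"}},"required":["plan"]}

```bash
mkdir -p pics; cat > h.py <<'E'
import numpy as np, cv2
from scipy.spatial.transform import Rotation as R
from bench import get_state, snapshot, camera_params, job_done, spot_in
def cam(n):
    c=camera_params(n); T=np.array(c["cam_to_world"]); return c,T
def proj(n,P):
    c,T=cam(n); p=(np.atleast_2d(P)-T[:3,3])@T[:3,:3]; x,y,z=p[:,0],-p[:,1],-p[:,2]
    return np.c_[c["fx"]*x/z+c["cx"], c["fy"]*y/z+c["cy"]]   # col,row
def ray(n,rc):
    c,T=cam(n); d=np.array([(rc[1]-c["cx"])/c["fx"],-(rc[0]-c["cy"])/c["fy"],-1]); d=T[:3,:3]@d
    return T[:3,3],d/np.linalg.norm(d)
def atz(n,rc,z):
    o,d=ray(n,rc); return o+d*(z-o[2])/d[2]
def tri(rs):
    A=sum(np.eye(3)-np.outer(d,d) for o,d in rs); b=sum((np.eye(3)-np.outer(d,d))@o for o,d in rs)
    X=np.linalg.solve(A,b); return X,[np.linalg.norm(np.cross(X-o,d)) for o,d in rs]
E
python3 - <<'E'
from h import *
for n in("side","top"):
    cv2.imwrite(f"pics/{n}0.png",snapshot(n)); c,T=cam(n); print(n,{k:v for k,v in c.items() if k!="cam_to_world"},T.round(3).tolist())
    for t in["clamp","tube","cap","ear_seat","bolt","nut_seat","knob"]:
        print(t,[(np.round(q["point"],1).tolist(),round(q["conf"],2)) for q in spot_in(t,n)[:3]])
s=get_state();print(s)
E
```

```text
side {'fx': 362.21740991833474, 'fy': 362.21740991833474, 'cx': 320.22829523882683, 'cy': 203.53997558703912} [[-0.936, 0.242, -0.256, 0.251], [-0.352, -0.652, 0.671, 0.743], [-0.004, 0.718, 0.696, 0.917], [0.0, 0.0, 0.0, 1.0]]
clamp [([230.9, 310.1], 0.56)]
tube [([222.4, 307.5], 0.69)]
cap [([190.4, 307.2], 0.49)]
ear_seat [([192.2, 306.3], 0.64)]
bolt [([213.4, 339.8], 0.55)]
nut_seat [([212.3, 342.9], 0.56)]
knob [([213.4, 344.6], 0.57), ([234.0, 273.7], 0.42), ([255.9, 329.2], 0.41)]
top {'fx': 374.8756777897793, 'fy': 374.8756777897793, 'cx': 315.5653679676972, 'cy': 196.8870163164745} [[-0.017, 0.995, -0.095, 0.445], [-1.0, -0.016, 0.018, -0.019], [0.016, 0.095, 0.995, 1.497], [0.0, 0.0, 0.0, 1.0]]
clamp [([203.8, 305.8], 0.67)]
tube [([200.4, 308.7], 0.78)]
cap [([187.8, 323.7], 0.48)]
ear_seat [([186.1, 325.0], 0.58)]
bolt [([223.5, 320.9], 0.48)]
nut_seat []
knob [([226.7, 320.2], 0.4)]
{'time': 0.8, 'qpos': array([ 1.03978975,  0.4110293 , -0.01268539,  1.59619542,  0.00561191,
        1.13429368, -0.08219819]), 'qd': array([-0.00032047, -0.00096952, -0.00016827, -0.00109421,  0.00027611,
        0.00124878, -0.00061993]), 'tau': array([-3.48807416e-04, -6.00335097e+01,  6.80427477e-01, -2.99731350e+01,
        1.37531507e-02,  1.82635111e-03, -6.97001155e-05]), 'ee_pos': array([ 0.27902435, -0.55927611,  0.20064353]), 'tool_rot': array([-0.07685469,  1.57068521, -1.18484168]), 'ft_force': array([-0.22292643, -0.84589826, -0.24210617]), 'moment': array([ 0.00702405,  0.00888741, -0.01716031]), 'finger_gap': 0.08599754356385593}
```

```bash
python3 - <<'E'
from h import *
a=cv2.imread("pics/side0.png")[150:290,230:400];b=cv2.imread("pics/top0.png")[140:280,220:390]
cv2.imwrite("pics/c0.png",np.vstack([np.hstack([cv2.resize(i,None,fx=2.35,fy=2.35,interpolation=2) for i in(a,b)])]))
f=np.hstack([cv2.resize(cv2.imread(f"pics/{n}0.png"),(400,250)) for n in("side","top")])
c=cv2.imread("pics/c0.png"); c=cv2.resize(c,(800,int(c.shape[0]*800/c.shape[1])))
cv2.imwrite("pics/v0.png",np.vstack([c,f])[:600]); print(c.shape)
E
```

```text
(329, 800, 3)
```

View pics/v0.png

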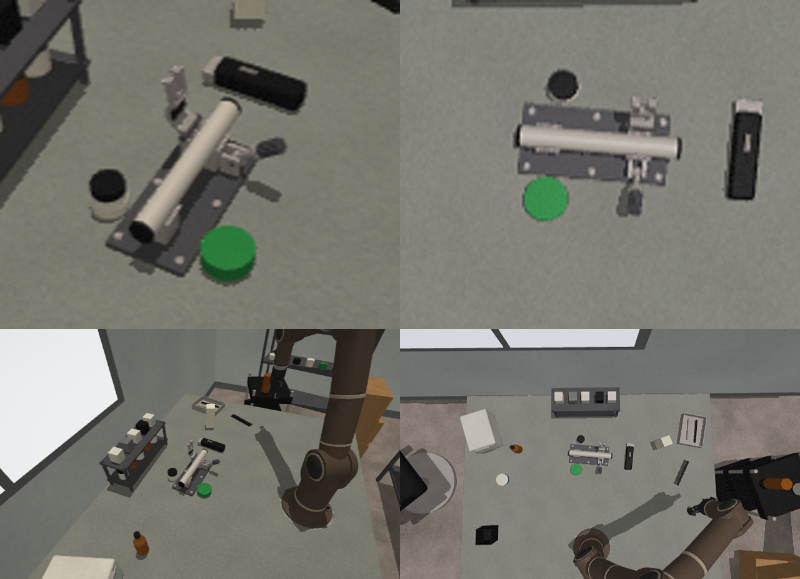

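```bash
python3 - <<'E'
from h import *
a=cv2.imread("pics/top0.png")[178:232,267:339]
cv2.imwrite("pics/t1.png",cv2.convertScaleAbs(cv2.resize(a,None,fx=11,fy=11,interpolation=cv2.INTER_CUBIC),alpha=1.2))
a=cv2.imread("pics/side0.png")[175:270,270:360]
cv2.imwrite("pics/s1.png",cv2.convertScaleAbs(cv2.resize(a,None,fx=6.3,fy=6.3,interpolation=cv2.INTER_CUBIC),alpha=1.2))
E
```

```text
(no output)
```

View pics/t1.png

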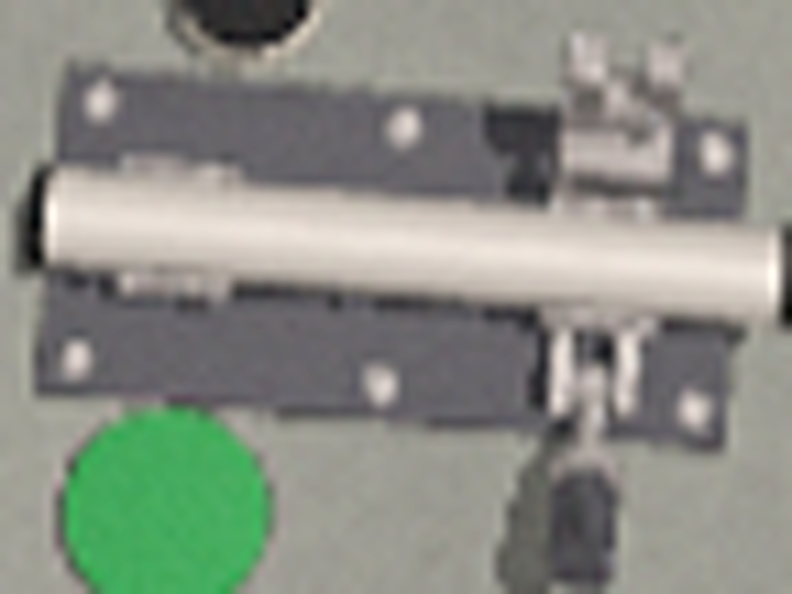

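View pics/s1.png

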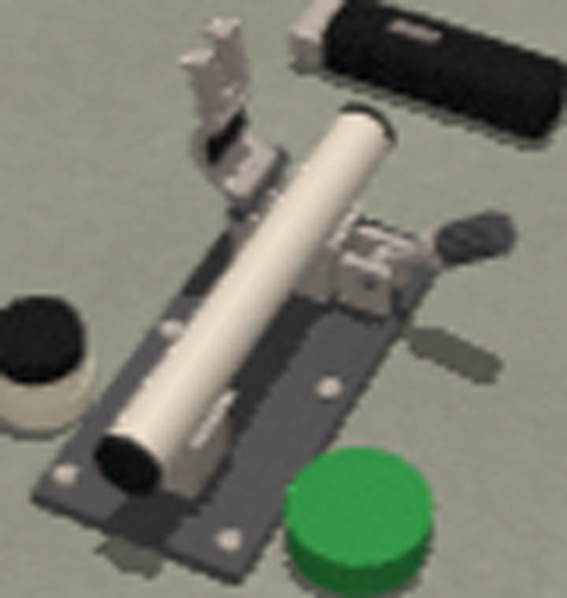

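```bash
cat >> h.py <<'E'
def clampT(x,y,yaw): 
    T=np.eye(4);T[:3,:3]=R.from_euler('z',yaw).as_matrix();T[:3,3]=[x,y,0];return T
def C(p,pts): 
    T=clampT(*p[:3]); return np.atleast_2d(pts)@T[:3,:3].T+T[:3,3]
def capP(a,x,y,z): return [.032+x*np.cos(a)+z*np.sin(a), y, .062-x*np.sin(a)+z*np.cos(a)]
def boltP(f,s): return [-.042-s*np.sin(f),0,.035+s*np.cos(f)]
E
python3 - <<'E'
from h import *
from scipy.optimize import least_squares
t=lambda u,v:((u+.5)/11-.5+267,(v+.5)/11-.5+178)
s=lambda u,v:((u+.5)/6.3-.5+270,(v+.5)/6.3-.5+175)
def model(q):
    x,y,yaw,oy,a,f,ot=q; m=lambda i,j:[i,j,.01]
    pl=[m(.06,oy+.125),m(.06,oy-.125),m(-.06,oy-.125),m(-.06,oy+.125)]
    te=[.0,ot+.13,.06],[.0,ot-.13,.06]
    ear=capP(a,-.095,0,.010); k=boltP(f,.071); arch=None
    return C(q,pl+[te[0],ear,k]),C(q,[pl[3],pl[0],te[0],te[1],ear,k])
ot=[t(68,68),t(745,122),t(722,450),t(38,393),t(33,216),t(626,53),t(583,525)]
os=[s(240,582),s(35,495),s(130,463),s(368,120),s(208,42),s(475,238)]
def res(q):
    A,B=model(q); return np.r_[(proj("top",A)-ot).ravel(),(proj("side",B)-os).ravel()]
r=least_squares(res,[.45,0,0,.07,1.8,.9,.07],loss='soft_l1')
print(r.x.round(4)); print(res(r.x).reshape(-1,2).round(2))
print(np.sqrt(np.diag(np.linalg.inv(r.jac.T@r.jac))).round(4))
q=r.x
print("ear",C(q,[capP(q[4],-.074,0,.014)]).round(4),"knob",C(q,[boltP(q[5],.071)]).round(4))
print({n:proj("top",C(q,[p])).round(1) for n,p in dict(ear=capP(q[4],-.074,0,.014),knob=boltP(q[5],.071)).items()})
for n,h in(("tin_a",.028),("jar",.05),("clipper",.036)):
    print(n,[(atz("top",d["point"],h).round(3),round(d["conf"],2)) for d in spot_in(n,"top")[:2]])
E
```

```text
[ 0.5644 -0.0652 -0.0955  0.074   1.7634  0.8495  0.0648]
[[-0.66  0.03]
 [ 0.2   0.1 ]
 [ 0.08  0.24]
 [-0.64  0.45]
 [ 0.94  0.4 ]
 [-0.39  0.61]
 [-0.31  0.99]
 [ 0.03 -0.98]
 [-1.11 -0.79]
 [ 0.04 -0.17]
 [-0.88  1.6 ]
 [-0.59 -0.35]
 [ 0.19 -1.06]]
[0.002  0.0023 0.0107 0.003  0.044  0.0673 0.0038]
ear [[ 0.624  -0.0709  0.132 ]] knob [[ 0.4695 -0.0561  0.0819]]
{'ear': array([[322.9, 183.8]]), 'knob': array([[319.2, 226.3]])}
tin_a [(array([0.479, 0.096, 0.028]), 0.85), (array([0.435, 0.539, 0.028]), 0.79)]
jar [(array([ 0.56 , -0.242,  0.05 ]), 0.7), (array([0.666, 0.058, 0.05 ]), 0.65)]
clipper [(array([ 0.563, -0.249,  0.036]), 0.9)]
```

```bash
cat >> h.py <<'E'
Q=np.array([ 0.5644,-0.0652,-0.0955,0.074,1.7634,0.8495])
def Rt(sgn=1,tilt=0):   # tool rot: x down, z=sgn*clamp y; tilt about clamp y
    cz=R.from_euler('z',Q[2]).as_matrix(); z=sgn*cz[:,1]; x=np.array([0,0,-1.]); M=np.c_[x,np.cross(z,x),z]
    return R.from_rotvec(tilt*cz[:,1]).as_matrix()@M
def rel(targets,cmd=None,Rm=None):  # targets: list of (world pos, 3x3); prints tool-frame travel mm, twist
    s=get_state(); p0=np.array(s["ee_pos"]) if cmd is None else np.array(cmd)
    M0=R.from_euler('xyz',s["tool_rot"]).as_matrix() if Rm is None else Rm
    for p,M in targets:
        print((M0.T@(np.asarray(p)-p0)*1000).round(1).tolist(), R.from_matrix(M0.T@M).as_rotvec().round(3).tolist())
def inC(p): # world -> clamp
    T=clampT(*Q[:3]); return T[:3,:3].T@(np.asarray(p)-T[:3,3])
def st():
    s=get_state(); T=clampT(*Q[:3]); print("t",round(s["time"],2),"clamp mm",(inC(s["ee_pos"])*1e3).round(1),"rpy",np.round(s["tool_rot"],3),"F clamp",(T[:3,:3].T@s["ft_force"]).round(1),"gap",round(s["finger_gap"]*1e3,1))
E
python3 - <<'E'
from h import *
st(); M0=R.from_euler('xyz',get_state()["tool_rot"]).as_matrix(); print(M0.round(3))
for sg in(1,-1): rel([(C(Q,[[.1,0,.22]])[0],Rt(sg))])
E
```

```text
t 0.95 clamp mm [-236.9 -519.1  200.6] rpy [ 0.251  1.571 -0.857] F clamp [ 0.7 -0.1 -0.3] gap 85.2
[[ 0.     0.895  0.446]
 [-0.     0.446 -0.895]
 [-1.     0.     0.   ]]
[-19.4, 560.7, -261.7] [-2.583, 0.0, 0.0]
[-19.4, 560.7, -261.7] [0.558, 0.0, -0.0]
```

Emit:
{"name": "arm_command", "arguments": {"plan": [{"hand": 0.17, "travel": [-3, 40, -19], "twist": [0.06, 0, 0]}, {"hand": 0.17, "travel": [-6, 80, -38], "twist": [0.13, 0, 0]}, {"hand": 0.17, "travel": [-9, 120, -56], "twist": [0.2, 0, 0]}, {"hand": 0.17, "travel": [-12, 160, -75], "twist": [0.27, 0, 0]}, {"hand": 0.17, "travel": [-15, 200, -94], "twist": [0.34, 0, 0]}, {"hand": 0.17, "travel": [-18, 240, -112], "twist": [0.41, 0, 0]}, {"hand": 0.17, "travel": [-20, 280, -131], "twist": [0.48, 0, 0]}, {"hand": 0.17, "travel": [-20, 320, -150], "twist": [0.558, 0, 0]}], "force": 40}}

```text
time: 1.75
ee_pos: [0.4995, -0.2808, 0.2212]
tool_rot: [1.143, 1.57, -0.526]
ft_force: [0.6, -1.7, -0.8]
finger_gap: 0.0145
```

```bash
python3 - <<'E'
from h import *
st(); rel([(C(Q,[[.1,0,.21]])[0],Rt(-1)),(C(Q,[[.1,0,.125]])[0],Rt(-1))])
E
```

```text
t 1.75 clamp mm [ -44.  -220.8  221.2] rpy [ 1.143  1.57  -0.526] F clamp [ 0.8 -1.6 -0.8] gap 14.5
[11.3, 143.4, -221.2] [-0.003, 0.0, -0.001]
[96.3, 143.3, -221.2] [-0.003, 0.0, -0.001]
```

Emit:
{"name": "arm_command", "arguments": {"plan": [{"hand": 0.17, "travel": [2, 24, -37], "twist": [0, 0, 0]}, {"hand": 0.17, "travel": [4, 48, -74], "twist": [0, 0, 0]}, {"hand": 0.17, "travel": [6, 72, -111], "twist": [0, 0, 0]}, {"hand": 0.17, "travel": [8, 96, -148], "twist": [0, 0, 0]}, {"hand": 0.17, "travel": [10, 120, -185], "twist": [0, 0, 0]}, {"hand": 0.17, "travel": [11, 143, -221], "twist": [0, 0, 0]}, {"hand": 0.17, "travel": [50, 143, -221], "twist": [0, 0, 0]}, {"hand": 0.17, "travel": [90, 143, -221], "twist": [0, 0, 0]}]}}

```text
time: 2.55
ee_pos: [0.6635, -0.0735, 0.1306]
tool_rot: [1.79, 1.567, 0.127]
ft_force: [-0.4, -0.2, -0.2]
finger_gap: 0.0146
```

```bash
python3 - <<'E'
from h import *
st()
P=[snapshot(n) for n in("top","side")]
a=cv2.resize(P[0][165:235,285:355],None,fx=5.7,fy=5.7,interpolation=2);b=cv2.resize(P[1][155:225,280:350],None,fx=5.7,fy=5.7,interpolation=2)
cv2.imwrite("pics/a2.png",np.hstack([a,b]))
E
```

```text
t 2.55 clamp mm [ 99.5   1.2 130.6] rpy [1.79  1.567 0.127] F clamp [-0.4 -0.3 -0.2] gap 14.6
```

View pics/a2.png

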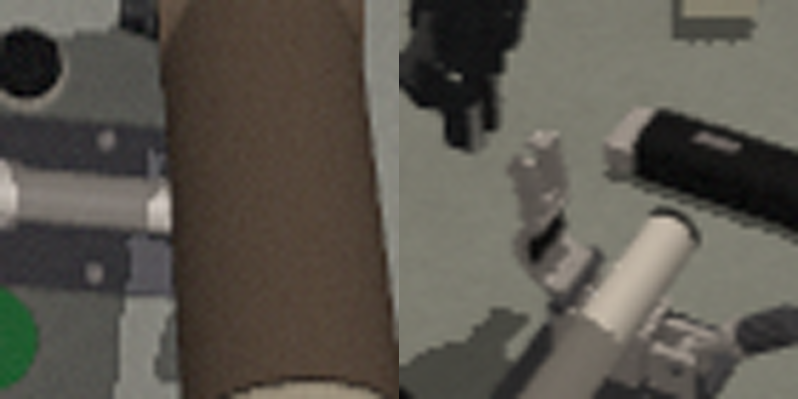

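Emit:
{"name": "arm_command", "arguments": {"plan": [{"hand": 0.17, "travel": [0, -15, 1], "twist": [0, 0, 0]}, {"hand": 0.17, "travel": [-3, -30, 1], "twist": [0, 0, 0]}, {"hand": 0.17, "travel": [-5, -40, 1], "twist": [0, 0, 0]}, {"hand": 0.17, "travel": [-6, -48, 1], "twist": [0, 0, 0]}, {"hand": 0.17, "travel": [-6, -59, 1], "twist": [0, 0, 0]}, {"hand": 0.17, "travel": [-5, -71, 1], "twist": [0, 0, 0]}, {"hand": 0.17, "travel": [-2, -82, 1], "twist": [0, 0, 0]}, {"hand": 0.17, "travel": [2, -94, 1], "twist": [0, 0, 0]}]}}

```text
time: 3.45
ee_pos: [0.5677, -0.0678, 0.129]
tool_rot: [1.594, 1.57, -0.072]
ft_force: [-1.2, -0.5, -0.5]
finger_gap: 0.0142
```

```bash
python3 - <<'E'
from h import *
st(); print(proj("side",[[0.6635,-.0735,.1306]]))
E
```

```text
t 3.45 clamp mm [  3.5  -2.3 129. ] rpy [ 1.594  1.57  -0.072] F clamp [-1.1 -0.6 -0.5] gap 14.2
[[291.59854251 182.96385129]]
```

```bash
python3 - <<'E'
from h import *
P=snapshot("side")
cv2.imwrite("pics/a3.png",cv2.resize(P[155:235,270:370],None,fx=6,fy=6,interpolation=2)); st()
E
```

```text
t 3.5 clamp mm [  1.1  -2.4 128.2] rpy [-1.453  1.569 -3.119] F clamp [-3.3  0.3 -1.1] gap 14.6
```

View pics/a3.png

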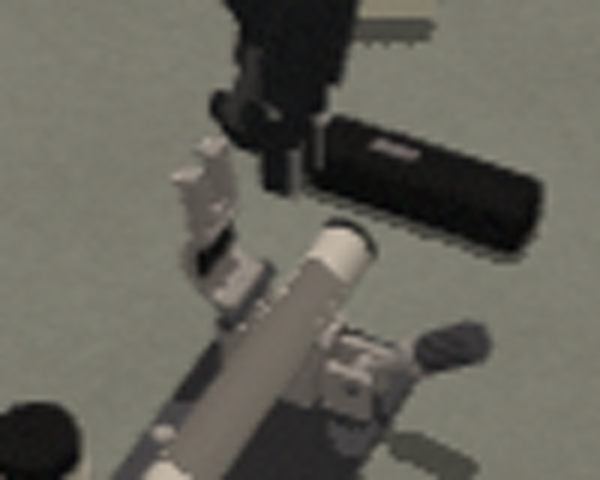

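```bash
python3 - <<'E'
from h import *
st()
t=lambda u,v:((v+.5)/11-.5+178,(u+.5)/11-.5+267)
s=lambda u,v:((v+.5)/6.3-.5+175,(u+.5)/6.3-.5+270)
for n,a,b in(("prong+y",(587,48),(195,60)),("prong-y",(665,58),(225,25)),("knob",(583,525),(475,238)),("tubeL",(33,216),(130,463))):
    X,e=tri([ray("top",t(*a)),ray("side",s(*b))]); print(n,X.round(4),(inC(X)*1e3).round(1),np.round(e,4))
print(proj("side",[get_state()["ee_pos"]]),proj("top",[get_state()["ee_pos"]]))
for a in(1.6,1.76,2.0): print(a,[(x,np.round(proj("side",C(Q,[capP(a,x,0,.01)])),1)[0],np.round(proj("top",C(Q,[capP(a,x,0,.01)])),1)[0]) for x in(-.055,-.095)])
E
```

```text
t 3.5 clamp mm [  1.1  -2.4 128.2] rpy [-1.453  1.569 -3.119] F clamp [-3.3  0.3 -1.1] gap 14.6
prong+y [ 0.6271 -0.0604  0.1476] [ 62.   10.8 147.6] [0.0019 0.0019]
prong-y [ 0.6219 -0.0861  0.1523] [ 59.2 -15.3 152.3] [0.0028 0.0028]
knob [ 0.4719 -0.0579  0.0746] [-92.7  -1.6  74.6] [0.0015 0.0015]
tubeL [0.5831 0.1315 0.0627] [ -0.2 197.6  62.7] [0.0013 0.0013]
[[318.68842707 191.54060422]] [[322.24598588 199.80445642]]
1.6 [(-0.055, array([306.8, 190.8]), array([322.4, 188.6])), (-0.095, array([306.1, 181.5]), array([322.8, 187. ]))]
1.76 [(-0.055, array([304.5, 190.6]), array([322.5, 186.4])), (-0.095, array([302.1, 180.9]), array([323.1, 183. ]))]
2.0 [(-0.055, array([301.5, 191. ]), array([322.7, 183.5])), (-0.095, array([296.5, 181.2]), array([323.4, 177.7]))]
```

```bash
python3 - <<'E'
from h import *
P=snapshot("side");s=get_state();st()
k=12;c0,r0=285,160
I=cv2.resize(P[r0:r0+48,c0:c0+64],None,fx=k,fy=k,interpolation=cv2.INTER_CUBIC)
I=cv2.convertScaleAbs(I,alpha=1.6,beta=15)
M=R.from_euler('xyz',s["tool_rot"]).as_matrix();p=np.array(s["ee_pos"]); print(M.round(2))
def dot(X,col):
    u=proj("side",[X])[0]; cv2.circle(I,tuple(int((u[i]-[c0,r0][i]+.5)*k) for i in(0,1)),4,col,-1)
dot(p,(0,0,255)); dot(p-M[:,0]*.019,(0,255,255)); dot(p+M[:,2]*.014,(255,0,0)); dot(p-M[:,2]*.014,(0,255,0))
for y in(-.013,.013): dot(C(Q,[capP(1.76,-.095,y,.01)])[0],(255,0,255))
cv2.imwrite("pics/a4.png",I)
E
```

```text
t 3.55 clamp mm [  2.3  -2.4 128.5] rpy [-1.388  1.569 -3.054] F clamp [ 0.4 -0.2  0.2] gap 14.6
[[-0.   1.  -0.1]
 [-0.  -0.1 -1. ]
 [-1.  -0.   0. ]]
```

View pics/a4.png

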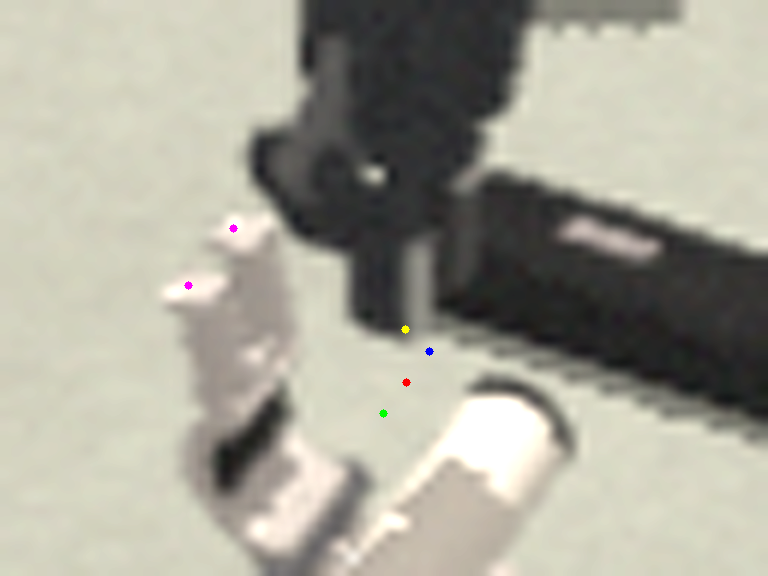

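```bash
python3 - <<'E'
from h import *
p=np.array([.27902,-.55928,.20064]);M=R.from_euler('xyz',[-0.07685469,1.57068521,-1.18484168]).as_matrix()
out=[]
for n in("top","side"):
    P=cv2.imread(f"pics/{n}0.png"); u=proj(n,[p])[0]; c0,r0=int(u[0])-28,int(u[1])-24; c0=max(0,min(c0,640-56)); r0=max(0,min(r0,352)); k=7
    I=cv2.convertScaleAbs(cv2.resize(P[r0:r0+48,c0:c0+56],None,fx=k,fy=k,interpolation=cv2.INTER_CUBIC),alpha=1.6,beta=30)
    for X,col in((p,(0,0,255)),(p-M[:,0]*.019,(0,255,255)),(p+M[:,2]*.05,(255,0,0)),(p-M[:,2]*.05,(0,255,0))):
        v=proj(n,[X])[0]; cv2.circle(I,(int((v[0]-c0+.5)*k),int((v[1]-r0+.5)*k)),3,col,-1)
    out.append(I); print(n,u)
cv2.imwrite("pics/a5.png",np.hstack(out))
E
```

```text
top [467.96841995 278.90416889]
side [434.68772568 113.67435055]
```

View pics/a5.png

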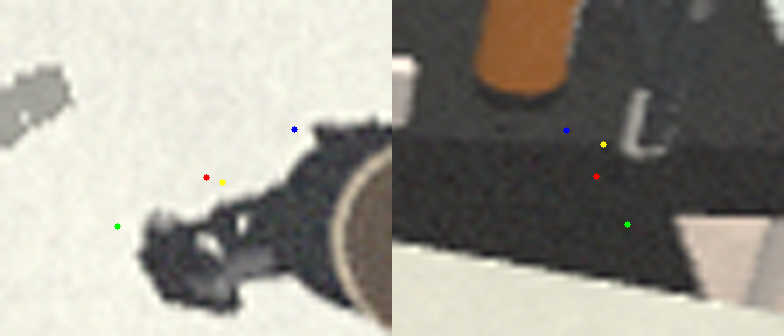

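Emit:
{"name": "arm_command", "arguments": {"plan": [{"hand": 0.17, "travel": [-40, 0, -2], "twist": [0, 0, 0]}, {"hand": 0.17, "travel": [-40, 49, -2], "twist": [0, 0, 0]}, {"hand": 0.17, "travel": [-40, 98, -2], "twist": [0, 0, 0]}, {"hand": 0.17, "travel": [-12, 98, -2], "twist": [0, 0, 0]}, {"hand": 0.17, "travel": [16, 98, -2], "twist": [0, 0, 0]}, {"hand": 0.17, "travel": [16, 85, -2], "twist": [0, 0, 0]}, {"hand": 0.17, "travel": [16, 74, -2], "twist": [0, 0, 0]}, {"hand": 0.17, "travel": [15, 64, -2], "twist": [0, 0, 0]}]}}

```text
time: 4.35
ee_pos: [0.6326, -0.0719, 0.1143]
tool_rot: [1.63, 1.568, -0.036]
ft_force: [3.1, 0.3, -0.6]
finger_gap: 0.0145
```

```bash
python3 - <<'E'
from h import *
st(); P=snapshot("side"); s=get_state()
k=12;c0,r0=275,160
I=cv2.convertScaleAbs(cv2.resize(P[r0:r0+48,c0:c0+64],None,fx=k,fy=k,interpolation=cv2.INTER_CUBIC),alpha=1.6,beta=15)
M=R.from_euler('xyz',s["tool_rot"]).as_matrix();p=np.array(s["ee_pos"])
for X in(p,p-M[:,0]*.026):
    u=proj("side",[X])[0]; cv2.circle(I,tuple(int((u[i]-[c0,r0][i]+.5)*k) for i in(0,1)),4,(0,0,255),-1)
cv2.imwrite("pics/a6.png",I)
E
```

```text
t 4.35 clamp mm [ 68.5  -0.2 114.3] rpy [ 1.63   1.568 -0.036] F clamp [ 3.1  0.6 -0.6] gap 14.5
```

View pics/a6.png

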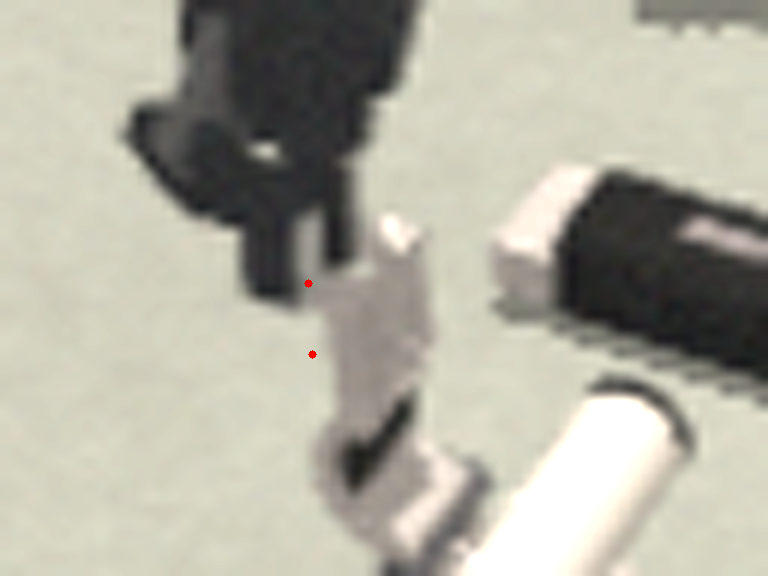

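Emit:
{"name": "arm_command", "arguments": {"plan": [{"hand": 0.17, "travel": [1, -9, 0], "twist": [0, 0, 0]}, {"hand": 0.17, "travel": [1, -19, 0], "twist": [0, 0, 0]}, {"hand": 0.17, "travel": [2, -29, 0], "twist": [0, 0, 0]}, {"hand": 0.17, "travel": [4, -38, 0], "twist": [0, 0, 0]}, {"hand": 0.17, "travel": [7, -50, 0], "twist": [0, 0, 0]}, {"hand": 0.17, "travel": [11, -61, 0], "twist": [0, 0, 0]}, {"hand": 0.17, "travel": [17, -72, 0], "twist": [0, 0, 0]}, {"hand": 0.17, "travel": [24, -82, 0], "twist": [0, 0, 0]}]}}

```text
time: 5.2
ee_pos: [0.5494, -0.0641, 0.0893]
tool_rot: [0.783, 1.571, -0.883]
ft_force: [2.4, -0.5, 1.3]
finger_gap: 0.0144
```

```bash
python3 - <<'E'
from h import *
st()
E
```

```text
t 5.2 clamp mm [-15.   -0.4  89.3] rpy [ 0.783  1.571 -0.883] F clamp [ 2.4 -0.2  1.3] gap 14.4
```

Emit:
{"name": "arm_command", "arguments": {"plan": [{"hand": 0.17, "travel": [4, -5, 0], "twist": [0, 0, 0]}, {"hand": 0.17, "travel": [8, -9, 0], "twist": [0, 0, 0]}, {"hand": 0.17, "travel": [12, -12, 0], "twist": [0, 0, 0]}, {"hand": 0.17, "travel": [16, -15, 0], "twist": [0, 0, 0]}, {"hand": 0.17, "travel": [19, -18, 0], "twist": [0, 0, 0]}, {"hand": 0.17, "travel": [22, -21, 0], "twist": [0, 0, 0]}, {"hand": 0.17, "travel": [24, -24, 0], "twist": [0, 0, 0]}, {"hand": 0.17, "travel": [25, -26, 0], "twist": [0, 0, 0]}]}}

```text
time: 6.0
ee_pos: [0.5241, -0.0616, 0.0643]
tool_rot: [-1.561, 1.57, 3.056]
ft_force: [3.4, -0.3, 1.2]
finger_gap: 0.0146
```

```bash
python3 - <<'E'
from h import *
st()
E
```

```text
t 6.0 clamp mm [-40.5  -0.2  64.3] rpy [-1.561  1.57   3.056] F clamp [3.4 0.  1.2] gap 14.6
```

Emit:
{"name": "arm_command", "arguments": {"plan": [{"hand": 0.17, "travel": [0, 3, 0], "twist": [0, 0, 0]}, {"hand": 0.17, "travel": [1, 3, 0], "twist": [0, 0, 0]}, {"hand": 0.17, "travel": [2, 2, 0], "twist": [0, 0, 0]}, {"hand": 0.17, "travel": [3, 1, 0], "twist": [0, 0, 0]}, {"hand": 0.17, "travel": [4, 0, 0], "twist": [0, 0, 0]}, {"hand": 0.17, "travel": [4.5, 0, 0], "twist": [0, 0, 0]}, {"hand": 0.17, "travel": [5, 0, 0], "twist": [0, 0, 0]}, {"hand": 0.17, "travel": [5, 0, 0], "twist": [0, 0, 0]}]}}

```text
time: 6.8
ee_pos: [0.5241, -0.0616, 0.0595]
tool_rot: [-1.502, 1.57, 3.115]
ft_force: [-0.8, 0.1, 1.5]
finger_gap: 0.0145
```

```bash
python3 - <<'E'
from h import *
st()
E
```

```text
t 6.8 clamp mm [-40.4  -0.3  59.5] rpy [-1.502  1.57   3.115] F clamp [-0.8  0.   1.5] gap 14.5
```

Emit:
{"name": "arm_command", "arguments": {"plan": [{"hand": 0.17, "travel": [0.5, 0, 0], "twist": [0, 0, 0]}, {"hand": 0.17, "travel": [1, 0, 0], "twist": [0, 0, 0]}, {"hand": 0.17, "travel": [1.5, 0, 0], "twist": [0, 0, 0]}, {"hand": 0.17, "travel": [2, 0, 0], "twist": [0, 0, 0]}, {"hand": 0.17, "travel": [2, 0, 0], "twist": [0, 0, 0]}, {"hand": 0.17, "travel": [2, 0, 0], "twist": [0, 0, 0]}, {"hand": 0.17, "travel": [2, 0, 0], "twist": [0, 0, 0]}, {"hand": 0.17, "travel": [2, 0, 0], "twist": [0, 0, 0]}]}}

```text
time: 7.6
ee_pos: [0.5246, -0.0617, 0.0575]
tool_rot: [1.261, 1.571, -0.405]
ft_force: [-0.8, 0.3, -0.4]
finger_gap: 0.0144
```

```bash
python3 - <<'E'
from h import *
st()
E
```

```text
t 7.6 clamp mm [-40.   -0.3  57.5] rpy [ 1.261  1.571 -0.405] F clamp [-0.9  0.2 -0.4] gap 14.4
```

Emit:
{"name": "arm_command", "arguments": {"plan": [{"hand": 0.17, "travel": [0.4, 0, 0], "twist": [0, 0, 0]}, {"hand": 0.17, "travel": [0.8, -0.3, 0], "twist": [0, 0, 0]}, {"hand": 0.17, "travel": [1.2, -0.6, 0], "twist": [0, 0, 0]}, {"hand": 0.17, "travel": [1.6, -1, 0], "twist": [0, 0, 0]}, {"hand": 0.17, "travel": [2, -1, 0], "twist": [0, 0, 0]}, {"hand": 0.17, "travel": [2.3, -1, 0], "twist": [0, 0, 0]}, {"hand": 0.17, "travel": [2.6, -1, 0], "twist": [0, 0, 0]}, {"hand": 0.17, "travel": [3, -1, 0], "twist": [0, 0, 0]}]}}

```text
time: 8.4
ee_pos: [0.5235, -0.0616, 0.0546]
tool_rot: [1.199, 1.571, -0.467]
ft_force: [0.9, -0.5, 1.2]
finger_gap: 0.0145
```

```bash
python3 - <<'E'
from h import *
st()
E
```

```text
t 8.4 clamp mm [-41.   -0.3  54.6] rpy [ 1.199  1.571 -0.467] F clamp [ 1.  -0.4  1.2] gap 14.5
```

Emit:
{"name": "arm_command", "arguments": {"plan": [{"hand": 0.17, "travel": [0.4, 0, 0], "twist": [0, 0, 0]}, {"hand": 0.17, "travel": [0.8, 0, 0], "twist": [0, 0, 0]}, {"hand": 0.17, "travel": [1.2, 0, 0], "twist": [0, 0, 0]}, {"hand": 0.17, "travel": [1.6, 0, 0], "twist": [0, 0, 0]}, {"hand": 0.17, "travel": [2, 0, 0], "twist": [0, 0, 0]}, {"hand": 0.17, "travel": [2.3, 0, 0], "twist": [0, 0, 0]}, {"hand": 0.17, "travel": [2.6, 0, 0], "twist": [0, 0, 0]}, {"hand": 0.17, "travel": [3, 0, 0], "twist": [0, 0, 0]}]}}

```text
time: 9.2
ee_pos: [0.523, -0.0615, 0.0519]
tool_rot: [-1.386, 1.57, -3.052]
ft_force: [-3.0, -0.2, 9.0]
finger_gap: 0.0144
```

```bash
python3 - <<'E'
from h import *
st(); P=snapshot("side"); s=get_state()
k=12;c0,r0=290,170
I=cv2.convertScaleAbs(cv2.resize(P[r0:r0+48,c0:c0+64],None,fx=k,fy=k,interpolation=cv2.INTER_CUBIC),alpha=1.6,beta=15)
cv2.imwrite("pics/a7.png",I)
E
```

```text
t 9.2 clamp mm [-41.6  -0.3  51.9] rpy [-1.386  1.57  -3.052] F clamp [-2.9 -0.5  9. ] gap 14.4
```

View pics/a7.png

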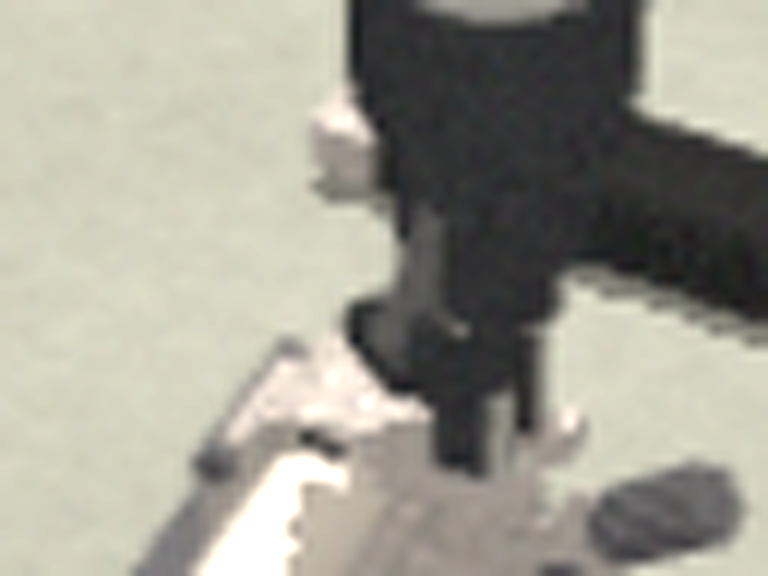

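Emit:
{"name": "arm_command", "arguments": {"plan": [{"hand": 0.17, "travel": [0.2, 0, 0], "twist": [0, 0, 0]}, {"hand": 0.17, "travel": [0.4, 0, 0], "twist": [0, 0, 0]}, {"hand": 0.17, "travel": [0.6, 0, 0], "twist": [0, 0, 0]}, {"hand": 0.17, "travel": [0.6, 0, 0], "twist": [0, 0, 0]}, {"hand": 0.17, "travel": [0.6, 0, 0], "twist": [0, 0, 0]}, {"hand": 0.17, "travel": [0.6, 0, 0], "twist": [0, 0, 0]}, {"hand": 0.17, "travel": [0.6, 0, 0], "twist": [0, 0, 0]}, {"hand": 0.17, "travel": [0.6, 0, 0], "twist": [0, 0, 0]}]}}

```text
time: 10.05
ee_pos: [0.5229, -0.0615, 0.0515]
tool_rot: [-1.346, 1.57, -3.012]
ft_force: [-3.7, 1.1, 10.8]
finger_gap: 0.0146
```

```bash
python3 - <<'E'
from h import *
st()
E
```

```text
t 10.05 clamp mm [-41.7  -0.3  51.5] rpy [-1.346  1.57  -3.012] F clamp [-3.8  0.7 10.8] gap 14.6
```

Emit:
{"name": "arm_command", "arguments": {"plan": [{"hand": 0.17, "travel": [0.3, -0.3, 0], "twist": [0, 0, 0]}, {"hand": 0.17, "travel": [0.6, -0.6, 0], "twist": [0, 0, 0]}, {"hand": 0.17, "travel": [0.9, -0.8, 0], "twist": [0, 0, 0]}, {"hand": 0.17, "travel": [1.2, -0.8, 0], "twist": [0, 0, 0]}, {"hand": 0.17, "travel": [1.4, -0.8, 0], "twist": [0, 0, 0]}, {"hand": 0.17, "travel": [1.4, -0.8, 0], "twist": [0, 0, 0]}, {"hand": 0.17, "travel": [1.4, -0.8, 0], "twist": [0, 0, 0]}, {"hand": 0.17, "travel": [1.4, -0.8, 0], "twist": [0, 0, 0]}]}}

```text
time: 10.85
ee_pos: [0.5227, -0.0615, 0.0507]
tool_rot: [1.188, 1.57, -0.478]
ft_force: [-4.2, 0.5, 15.6]
finger_gap: 0.0147
```

```bash
python3 - <<'E'
from h import *
st()
E
```

```text
t 10.85 clamp mm [-41.8  -0.3  50.7] rpy [ 1.188  1.57  -0.478] F clamp [-4.2  0.1 15.6] gap 14.7
```

Emit:
{"name": "arm_command", "arguments": {"plan": [{"hand": 0.17, "travel": [0.3, 0, 0], "twist": [0, 0, 0]}, {"hand": 0.17, "travel": [0.6, 0, 0], "twist": [0, 0, 0]}, {"hand": 0.17, "travel": [0.9, 0, 0], "twist": [0, 0, 0]}, {"hand": 0.17, "travel": [1.2, 0, 0], "twist": [0, 0, 0]}, {"hand": 0.17, "travel": [1.3, 0, 0], "twist": [0, 0, 0]}, {"hand": 0.17, "travel": [1.3, 0, 0], "twist": [0, 0, 0]}, {"hand": 0.17, "travel": [1.3, 0, 0], "twist": [0, 0, 0]}, {"hand": 0.17, "travel": [1.3, 0, 0], "twist": [0, 0, 0]}]}}

```text
time: 11.65
ee_pos: [0.5225, -0.0615, 0.0498]
tool_rot: [0.464, 1.57, -1.202]
ft_force: [-5.8, 0.9, 20.4]
finger_gap: 0.0146
```

```bash
python3 - <<'E'
from h import *
for i in range(3): st(); snapshot("side")
E
```

```text
t 11.65 clamp mm [-42.   -0.3  49.8] rpy [ 0.464  1.57  -1.202] F clamp [-5.9  0.3 20.4] gap 14.6
t 11.7 clamp mm [-42.   -0.3  49.8] rpy [ 0.492  1.57  -1.174] F clamp [-6.2  0.2 21.8] gap 14.2
t 11.75 clamp mm [-42.   -0.3  49.8] rpy [ 0.396  1.57  -1.27 ] F clamp [-6.6 -0.8 20.6] gap 14.7
```

Emit:
{"name": "arm_command", "arguments": {"plan": [{"hand": 0.17, "travel": [-3, 0, 0], "twist": [0, 0, 0]}, {"hand": 0.17, "travel": [-30, 0, 0], "twist": [0, 0, 0]}, {"hand": 0.17, "travel": [-60, 0, 0], "twist": [0, 0, 0]}, {"hand": 0.5, "travel": [-60, -25, 0], "twist": [0, 0, 0]}, {"hand": 0.7, "travel": [-60, -52, 0], "twist": [0, 0, 0]}, {"hand": 0.7, "travel": [-60, -52, 0], "twist": [0, 0, 0]}, {"hand": 0.7, "travel": [-60, -52, 0], "twist": [0, 0, 0]}, {"hand": 0.7, "travel": [-60, -52, 0], "twist": [0, 0, 0]}]}}

```text
time: 12.6
ee_pos: [0.4717, -0.0565, 0.1083]
tool_rot: [1.755, 1.57, 0.089]
ft_force: [1.2, -0.6, 1.3]
finger_gap: 0.0601
```

```bash
python3 - <<'E'
from h import *
from scipy.optimize import brentq
st(); P=snapshot("side"); s=get_state()
k=12;c0,r0=298,175
I=cv2.convertScaleAbs(cv2.resize(P[r0:r0+48,c0:c0+64],None,fx=k,fy=k,interpolation=cv2.INTER_CUBIC),alpha=1.6,beta=15)
def dot(X,col):
    u=proj("side",[X])[0]; cv2.circle(I,tuple(int((u[i]-[c0,r0][i]+.5)*k) for i in(0,1)),3,col,-1)
p=np.array(s["ee_pos"]); dot(p+[0,0,.026],(0,0,255))
for f,col in((.8,(0,255,0)),(.9,(255,0,0)),(1.0,(255,0,255))): 
    for r in(.047,.071,.087): dot(C(Q,[boltP(f,r)])[0],col)
for a in(0,.05,.1):
    for y in(-.013,.013): dot(C(Q,[capP(a,-.095,y,.018)])[0],(0,255,255) if a==0 else (0,120,255) if a<.07 else (0,0,255))
for n in("knob","ear_seat","nut_seat"): print(n,[(np.round(d["point"],1),round(d["conf"],2)) for d in spot_in(n,"side")[:2]])
cv2.imwrite("pics/a8.png",I)
E
```

```text
t 12.6 clamp mm [-93.1  -0.2 108.3] rpy [1.755 1.57  0.089] F clamp [ 1.2 -0.5  1.3] gap 60.1
knob [(array([211. , 344.4]), 0.64)]
ear_seat [(array([205.5, 325.4]), 0.54)]
nut_seat [(array([213.2, 343.9]), 0.58)]
```

View pics/a8.png

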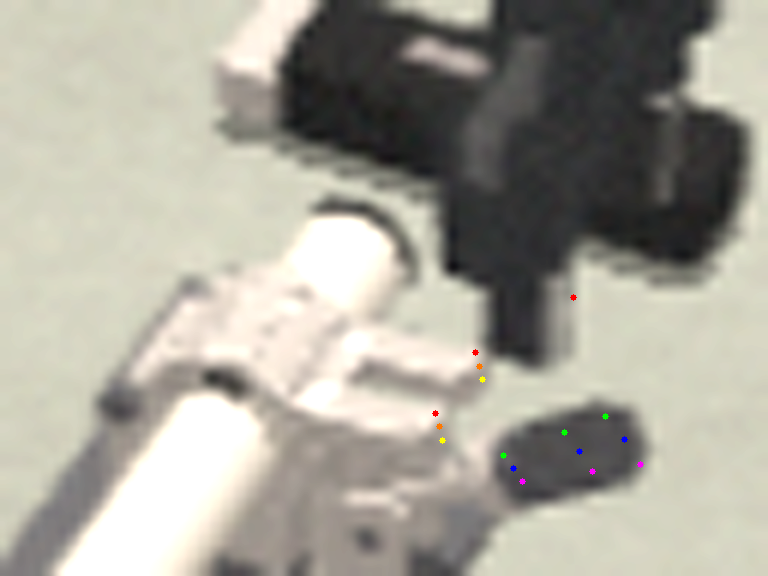

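Emit:
{"name": "arm_command", "arguments": {"plan": [{"hand": 0.7, "travel": [23, -5, 1], "twist": [0, 0, 0]}, {"hand": 0.7, "travel": [46, -5, 1], "twist": [0, 0, 0]}, {"hand": 0.7, "travel": [68, -5, 1], "twist": [0, 0, 0]}, {"hand": 0.7, "travel": [68, -5, 1], "twist": [0, 0, 0]}, {"hand": 0.4, "travel": [68, -5, 1], "twist": [0, 0, 0]}, {"hand": 0.1, "travel": [68, -5, 1], "twist": [0, 0, 0]}, {"hand": 0.1, "travel": [68, -5, 1], "twist": [0, 0, 0]}, {"hand": 0.1, "travel": [68, -5, 1], "twist": [0, 0, 0]}], "force": 50}}

```text
time: 13.6
ee_pos: [0.4665, -0.0576, 0.0413]
tool_rot: [1.3, 1.569, -0.366]
ft_force: [-2.1, -2.0, 3.8]
finger_gap: 0.0202
```

```bash
python3 - <<'E'
from h import *
st(); P=snapshot("side"); s=get_state()
k=12;c0,r0=298,175
I=cv2.convertScaleAbs(cv2.resize(P[r0:r0+48,c0:c0+64],None,fx=k,fy=k,interpolation=cv2.INTER_CUBIC),alpha=1.6,beta=15)
cv2.imwrite("pics/a9.png",I)
E
```

```text
t 13.6 clamp mm [-98.2  -1.8  41.3] rpy [ 1.3    1.569 -0.366] F clamp [-1.9 -2.2  3.8] gap 20.2
```

View pics/a9.png

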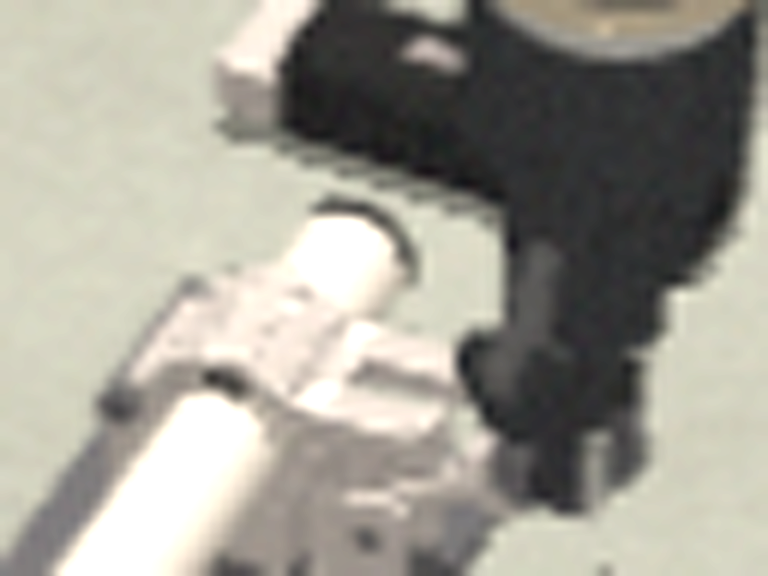

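Emit:
{"name": "arm_command", "arguments": {"plan": [{"hand": 0.1, "travel": [-2, -2.5, 0], "twist": [0, 0, 0]}, {"hand": 0.1, "travel": [-4, -5, 0], "twist": [0, 0, 0]}, {"hand": 0.1, "travel": [-6, -7.5, 0], "twist": [0, 0, 0]}, {"hand": 0.1, "travel": [-8, -10, 0], "twist": [0, 0, 0]}, {"hand": 0.1, "travel": [-9.5, -11.5, 0], "twist": [0, 0, 0]}, {"hand": 0.1, "travel": [-9.5, -11.5, 0], "twist": [0, 0, 0]}, {"hand": 0.1, "travel": [-9.5, -11.5, 0], "twist": [0, 0, 0]}, {"hand": 0.1, "travel": [-9.5, -11.5, 0], "twist": [0, 0, 0]}]}}

```text
time: 14.45
ee_pos: [0.4555, -0.0563, 0.05]
tool_rot: [1.548, 1.568, -0.118]
ft_force: [4.9, -3.7, -5.7]
finger_gap: 0.0199
```

```bash
python3 - <<'E'
from h import *
for i in range(3): st(); snapshot("top")
E
```

```text
t 14.45 clamp mm [-109.3   -1.6   50. ] rpy [ 1.548  1.568 -0.118] F clamp [ 5.3 -3.2 -5.7] gap 19.9
t 14.5 clamp mm [-109.2   -1.6   50. ] rpy [ 1.535  1.568 -0.131] F clamp [ 5.  -2.4 -5.6] gap 20.5
t 14.55 clamp mm [-109.2   -1.6   50. ] rpy [ 1.543  1.568 -0.124] F clamp [ 5.3 -3.7 -5.7] gap 20.1
```

Emit:
{"name": "arm_command", "arguments": {"plan": [{"hand": 0.1, "travel": [-1.8, -2, 0], "twist": [0, 0, 0]}, {"hand": 0.1, "travel": [-3.6, -4.1, 0], "twist": [0, 0, 0]}, {"hand": 0.1, "travel": [-3.6, -4.1, 0], "twist": [0, 0, 0]}, {"hand": 0.1, "travel": [-7.1, -1.1, 0], "twist": [0, 0, 0]}, {"hand": 0.1, "travel": [-10.5, 2.1, 0], "twist": [0, 0, 0]}, {"hand": 0.1, "travel": [-16.6, 9, 0], "twist": [0, 0, 0]}, {"hand": 0.1, "travel": [-16.6, 9, 0], "twist": [0, 0, 0]}, {"hand": 0.1, "travel": [-16.6, 9, 0], "twist": [0, 0, 0]}]}}

```text
time: 15.4
ee_pos: [0.4641, -0.0571, 0.0666]
tool_rot: [1.42, 1.57, -0.246]
ft_force: [3.2, -4.3, -8.1]
finger_gap: 0.0201
```

```bash
python3 - <<'E'
from h import *
for i in range(3): st(); snapshot("top")
E
```

```text
t 15.4 clamp mm [-100.6   -1.5   66.6] rpy [ 1.42   1.57  -0.246] F clamp [ 3.6 -4.  -8.1] gap 20.1
t 15.45 clamp mm [-100.6   -1.6   66.6] rpy [ 1.428  1.569 -0.238] F clamp [ 4.9 -3.9 -9.3] gap 20.4
t 15.5 clamp mm [-100.6   -1.6   66.6] rpy [ 1.455  1.569 -0.211] F clamp [ 4.8 -2.1 -9.4] gap 20.2
```

Emit:
{"name": "arm_command", "arguments": {"plan": [{"hand": 0.1, "travel": [-2.5, 4, 0], "twist": [0, 0, 0]}, {"hand": 0.1, "travel": [-4.6, 8.1, 0], "twist": [0, 0, 0]}, {"hand": 0.1, "travel": [-7, 12, 0], "twist": [0, 0, 0]}, {"hand": 0.1, "travel": [-9.3, 16, 0], "twist": [0, 0, 0]}, {"hand": 0.1, "travel": [-11.3, 20.1, 0], "twist": [0, 0, 0]}, {"hand": 0.1, "travel": [-13.1, 24.3, 0], "twist": [0, 0, 0]}, {"hand": 0.1, "travel": [-13.1, 24.3, 0], "twist": [0, 0, 0]}, {"hand": 0.1, "travel": [-13.1, 24.3, 0], "twist": [0, 0, 0]}]}}

```text
time: 16.35
ee_pos: [0.4884, -0.0594, 0.0798]
tool_rot: [1.521, 1.569, -0.145]
ft_force: [1.8, -3.7, -9.2]
finger_gap: 0.0198
```

```bash
python3 - <<'E'
from h import *
for i in range(3): st(); snapshot("side")
E
```

```text
t 16.35 clamp mm [-76.2  -1.4  79.8] rpy [ 1.521  1.569 -0.145] F clamp [ 2.2 -3.6 -9.2] gap 19.8
t 16.4 clamp mm [-76.3  -1.4  79.8] rpy [ 1.523  1.569 -0.143] F clamp [ 2.4 -5.1 -8.7] gap 19.9
t 16.45 clamp mm [-76.3  -1.4  79.8] rpy [ 1.527  1.569 -0.14 ] F clamp [ 1.3 -4.5 -8.4] gap 19.8
```

Emit:
{"name": "arm_command", "arguments": {"plan": [{"hand": 0.1, "travel": [-2, 4.3, 0], "twist": [0, 0, 0]}, {"hand": 0.1, "travel": [-3.4, 8.5, 0], "twist": [0, 0, 0]}, {"hand": 0.1, "travel": [-4.6, 13, 0], "twist": [0, 0, 0]}, {"hand": 0.1, "travel": [-5.5, 17.5, 0], "twist": [0, 0, 0]}, {"hand": 0.1, "travel": [-6.2, 22, 0], "twist": [0, 0, 0]}, {"hand": 0.1, "travel": [-6.6, 26.6, 0], "twist": [0, 0, 0]}, {"hand": 0.1, "travel": [-6.8, 31, 0], "twist": [0, 0, 0]}, {"hand": 0.1, "travel": [-6.8, 31, 0], "twist": [0, 0, 0]}]}}

```text
time: 17.3
ee_pos: [0.5214, -0.0609, 0.0878]
tool_rot: [1.883, 1.566, 0.218]
ft_force: [0.0, 0.3, 0.5]
finger_gap: 0.0084
```

```bash
python3 - <<'E'
from h import *
for i in range(3): st(); snapshot("side")
E
```

```text
t 17.3 clamp mm [-43.2   0.1  87.8] rpy [1.883 1.566 0.218] F clamp [-0.   0.3  0.5] gap 8.4
t 17.35 clamp mm [-44.    0.1  87.6] rpy [1.915 1.567 0.25 ] F clamp [-0.8  0.1  0.1] gap 8.6
t 17.4 clamp mm [-44.7  -0.2  87.3] rpy [1.913 1.568 0.248] F clamp [-0.  -0.1  0.4] gap 8.3
```

Emit:
{"name": "arm_command", "arguments": {"plan": [{"hand": 0.1, "travel": [-30, 0, 0], "twist": [0, 0, 0]}, {"hand": 0.1, "travel": [-70, 0, 0], "twist": [0, 0, 0]}, {"hand": 0.5, "travel": [-90, -30, 25], "twist": [0, 0, 0]}, {"hand": 0.7, "travel": [-90, -60, 50], "twist": [0, 0, 0]}, {"hand": 0.7, "travel": [-90, -90, 75], "twist": [0, 0, 0]}, {"hand": 0.7, "travel": [-90, -120, 100], "twist": [0, 0, 0]}, {"hand": 0.7, "travel": [-90, -150, 125], "twist": [0, 0, 0]}, {"hand": 0.7, "travel": [-90, -150, 125], "twist": [0, 0, 0]}]}}

```text
time: 18.25
ee_pos: [0.3535, -0.1745, 0.1767]
tool_rot: [-0.287, 1.57, -1.958]
ft_force: [1.2, 0.8, -0.6]
finger_gap: 0.0597
```

```bash
python3 - <<'E'
from h import *
st()
for n in("side","top"):
    P=snapshot(n); cv2.imwrite(f"pics/n_{n}.png",P)
    for t in("knob","bolt","nut_seat","ear_seat","cap","tube"): print(n,t,[(np.round(d["point"],1).tolist(),round(d["conf"],2)) for d in spot_in(t,n)[:2]])
    for f in(0,.2,.4,.6): print(f,[proj(n,C(Q,[boltP(f,r)]))[0].round(1).tolist() for r in(.047,.067,.087,.107)])
    # dark knob segmentation
    u=proj(n,C(Q,[boltP(.2,.08)]))[0].astype(int); g=P[u[1]-16:u[1]+17,u[0]-16:u[0]+17]
    hsv=cv2.cvtColor(g,cv2.COLOR_BGR2GRAY); print(u-16); print("\n".join(" ".join(f"{v:3d}" for v in r) for r in hsv[::1]))
E
```

```text
t 18.25 clamp mm [-199.5 -128.9  176.7] rpy [-0.287  1.57  -1.958] F clamp [ 1.2  0.9 -0.6] gap 59.7
side knob [([258.1, 328.0], 0.59), ([202.4, 338.6], 0.49)]
side bolt [([206.6, 338.0], 0.6)]
side nut_seat []
side ear_seat [([205.2, 322.1], 0.47)]
side cap [([206.4, 326.2], 0.53), ([204.7, 336.9], 0.23)]
side tube [([227.9, 301.6], 0.92), ([184.3, 340.5], 0.59)]
0 [[330.2, 206.2], [330.3, 201.9], [330.4, 197.4], [330.5, 192.8]]
0.2 [[332.8, 207.3], [334.0, 203.4], [335.3, 199.4], [336.6, 195.2]]
0.4 [[335.3, 208.8], [337.6, 205.5], [340.0, 202.1], [342.5, 198.6]]
0.6 [[337.5, 210.5], [340.9, 208.0], [344.3, 205.4], [347.8, 202.8]]
[318 184]
 81  86  76  39  13  10  10  11  12  13  15  12  16  17  16  16  17  20  21  20  21  22  22  21  25  24  22  24  24  23  24  23  23
 74  74  66  37  15  14  14  14  12  13  11  12  11  12  13  12  13  11  16  17  23  22  17  21  23  25  19  23  23  27  21  25  22
 74  74  73  68  48  23   9  13  12  12   9  12  13  13  15   9  14  10  11  14  16  17  17  20  22  21  22  23  26  23  28  23  26
121 122 110  72  73  72  68  49  24  10  15  12  12  
[... 8082 characters left out ...]
 133 133 130 130 130 131 129 129 130 130
130 130 127 122 128 126 130 129 130 128 129 127 127 133 132 134 131 132 130 130 132 131 130 133 131 135 131 132 130 131 129 130 130
128 124 122 125 127 128 131 128 127 129 129 128 127 128 128 131 130 129 130 132 132 129 128 128 131 132 130 132 129 129 132 131 131
130 124 125 128 127 128 130 127 129 131 130 131 131 128 126 129 128 126 132 131 128 131 129 131 132 130 133 133 128 130 132 129 131
127 127 131 131 128 126 132 129 129 129 129 129 126 129 129 130 130 132 132 132 133 133 131 131 130 129 131 135 129 131 131 129 132
127 128 125 129 130 125 129 127 128 126 124 126 128 128 132 132 132 133 132 130 131 133 133 130 132 129 128 131 130 129 128 127 130
```

```bash
python3 - <<'E'
from h import *
for a,b in(((219.4,320.2),(198,339)),((219,320.2),(198.3,338.7)),((219.8,320.2),(197.7,339.3))):
    X,e=tri([ray("top",a),ray("side",b)]); c=inC(X)*1e3; d=c-[-42,0,35]; print(c.round(1),np.round(e,4),"phi",np.arctan2(-d[0],d[2]).round(3),"s",np.hypot(d[0],d[2]).round(1))
I=np.hstack([cv2.convertScaleAbs(cv2.resize(cv2.imread(f"pics/n_{n}.png")[r:r+40,c:c+40],None,fx=10,fy=10,interpolation=cv2.INTER_CUBIC),alpha=1.5,beta=15) for n,r,c in(("side",185,310),("top",195,302))])
cv2.imwrite("pics/a10.png",I)
E
```

```text
[-71.3  -0.5 130.8] [0.0002 0.0002] phi 0.297 s 100.2
[-70.1  -0.5 129. ] [0.0005 0.0005] phi 0.29 s 98.1
[-72.6  -0.4 132.6] [0. 0.] phi 0.304 s 102.3
```

View pics/a10.png

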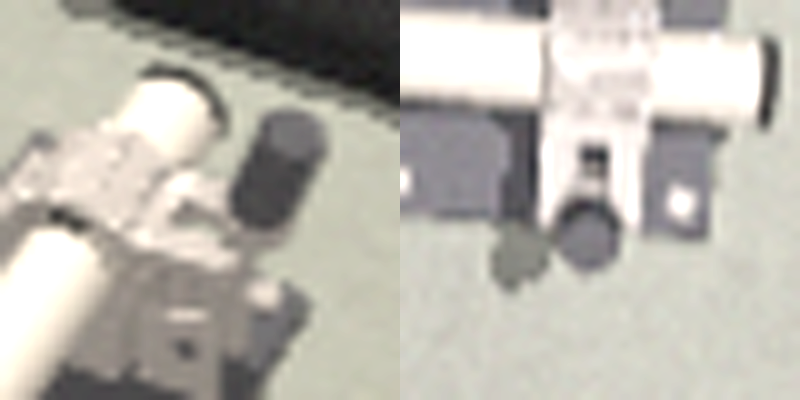

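Emit:
{"name": "arm_command", "arguments": {"plan": [{"hand": 0.7, "travel": [5, 27, -26], "twist": [0, 0, 0]}, {"hand": 0.7, "travel": [10, 54, -52], "twist": [0, 0, 0]}, {"hand": 0.7, "travel": [15, 81, -78], "twist": [0, 0, 0]}, {"hand": 0.7, "travel": [20, 108, -104], "twist": [0, 0, 0]}, {"hand": 0.7, "travel": [27, 133, -128], "twist": [0, 0, 0]}, {"hand": 0.7, "travel": [50, 133, -128], "twist": [0, 0, 0]}, {"hand": 0.7, "travel": [78, 133, -128], "twist": [0, 0, 0]}, {"hand": 0.7, "travel": [100, 133, -128], "twist": [0, 0, 0]}], "force": 90}}

```text
time: 19.75
ee_pos: [0.5015, -0.0571, 0.0748]
tool_rot: [-1.596, 1.57, 3.021]
ft_force: [0.4, 0.2, 0.2]
finger_gap: 0.06
```

```bash
python3 - <<'E'
from h import *
st()
E
```

```text
t 19.75 clamp mm [-63.4   2.   74.8] rpy [-1.596  1.57   3.021] F clamp [0.3 0.2 0.2] gap 60.0
```

Emit:
{"name": "arm_command", "arguments": {"plan": [{"hand": 0.7, "travel": [4, -2.6, 3], "twist": [0, 0, 0]}, {"hand": 0.7, "travel": [4, -2.6, 3], "twist": [0, 0, 0]}, {"hand": 0.5, "travel": [4, -2.6, 3], "twist": [0, 0, 0]}, {"hand": 0.3, "travel": [4, -2.6, 3], "twist": [0, 0, 0]}, {"hand": 0.1, "travel": [4, -2.6, 3], "twist": [0, 0, 0]}, {"hand": 0.1, "travel": [4, -2.6, 3], "twist": [0, 0, 0]}, {"hand": 0.1, "travel": [4, -2.6, 3], "twist": [0, 0, 0]}, {"hand": 0.1, "travel": [4, -2.6, 3], "twist": [0, 0, 0]}]}}

```text
time: 20.55
ee_pos: [0.4997, -0.0607, 0.0733]
tool_rot: [1.35, 1.569, -0.316]
ft_force: [-0.5, -2.2, 6.2]
finger_gap: 0.0195
```

```bash
python3 - <<'E'
from h import *
st(); print(get_state()["moment"])
E
```

```text
t 20.55 clamp mm [-64.8  -1.7  73.3] rpy [ 1.35   1.569 -0.316] F clamp [-0.3 -2.2  6.2] gap 19.5
[-0.520757    0.08464293 -0.0246324 ]
```

Emit:
{"name": "arm_command", "arguments": {"plan": [{"hand": 0.1, "travel": [-1, -0.3, 0], "twist": [0, 0, 0]}, {"hand": 0.1, "travel": [-2, -0.6, 0], "twist": [0, 0, 0]}, {"hand": 0.1, "travel": [-3, -0.9, 0], "twist": [0, 0, 0]}, {"hand": 0.1, "travel": [-4, -1.2, 0], "twist": [0, 0, 0]}, {"hand": 0.1, "travel": [-5, -1.5, 0], "twist": [0, 0, 0]}, {"hand": 0.1, "travel": [-6, -1.8, 0], "twist": [0, 0, 0]}, {"hand": 0.1, "travel": [-6, -1.8, 0], "twist": [0, 0, 0]}, {"hand": 0.1, "travel": [-6, -1.8, 0], "twist": [0, 0, 0]}]}}

```text
time: 21.35
ee_pos: [0.4979, -0.0606, 0.0779]
tool_rot: [1.396, 1.569, -0.27]
ft_force: [5.5, -3.7, -8.7]
finger_gap: 0.0196
```

```bash
python3 - <<'E'
from h import *
for i in range(3): st(); snapshot("side")
E
```

```text
t 21.35 clamp mm [-66.6  -1.7  77.9] rpy [ 1.396  1.569 -0.27 ] F clamp [ 5.8 -3.2 -8.7] gap 19.6
t 21.4 clamp mm [-66.6  -1.7  77.9] rpy [ 1.395  1.569 -0.271] F clamp [ 6.3 -2.8 -8.3] gap 19.5
t 21.45 clamp mm [-66.7  -1.8  77.9] rpy [ 1.365  1.569 -0.302] F clamp [ 5.9 -3.  -8.2] gap 19.7
```

Emit:
{"name": "arm_command", "arguments": {"plan": [{"hand": 0.1, "travel": [-0.5, 2, 0], "twist": [0, 0, 0]}, {"hand": 0.1, "travel": [-1, 4, 0], "twist": [0, 0, 0]}, {"hand": 0.1, "travel": [-1.5, 6, 0], "twist": [0, 0, 0]}, {"hand": 0.1, "travel": [-1.8, 7.5, 0], "twist": [0, 0, 0]}, {"hand": 0.1, "travel": [-2.1, 9, 0], "twist": [0, 0, 0]}, {"hand": 0.1, "travel": [-2.4, 10.5, 0], "twist": [0, 0, 0]}, {"hand": 0.1, "travel": [-2.4, 10.5, 0], "twist": [0, 0, 0]}, {"hand": 0.1, "travel": [-2.4, 10.5, 0], "twist": [0, 0, 0]}]}}

```text
time: 22.3
ee_pos: [0.5028, -0.061, 0.0787]
tool_rot: [-1.49, 1.561, 3.127]
ft_force: [-7.3, -2.3, -12.6]
finger_gap: 0.0194
```

```bash
python3 - <<'E'
from h import *
for i in range(2): st(); snapshot("side")
E
```

```text
t 22.3 clamp mm [-61.7  -1.7  78.7] rpy [-1.49   1.561  3.127] F clamp [ -7.1  -3.  -12.6] gap 19.4
t 22.35 clamp mm [-61.7  -1.8  78.7] rpy [-1.487  1.561  3.13 ] F clamp [ -7.1  -3.3 -11.4] gap 19.7
```

Emit:
{"name": "arm_command", "arguments": {"plan": [{"hand": 0.1, "travel": [-0.5, -2, 0], "twist": [0, 0, -0.05]}, {"hand": 0.1, "travel": [-1, -3.5, 0], "twist": [0, 0, -0.1]}, {"hand": 0.1, "travel": [-1.8, -2, 0], "twist": [0, 0, -0.15]}, {"hand": 0.1, "travel": [-2.5, -0.7, 0], "twist": [0, 0, -0.2]}, {"hand": 0.1, "travel": [-2.8, 0.5, 0], "twist": [0, 0, -0.23]}, {"hand": 0.1, "travel": [-3, 1.5, 0], "twist": [0, 0, -0.25]}, {"hand": 0.1, "travel": [-3, 1.5, 0], "twist": [0, 0, -0.25]}, {"hand": 0.1, "travel": [-3, 1.5, 0], "twist": [0, 0, -0.25]}], "force": 70}}

```text
time: 23.2
ee_pos: [0.5097, -0.0616, 0.0835]
tool_rot: [-1.569, 1.323, 3.048]
ft_force: [3.0, -5.3, -9.8]
finger_gap: 0.0195
```

```bash
python3 - <<'E'
from h import *
for i in range(2):
    st(); s=get_state(); M=R.from_euler('xyz',s["tool_rot"]).as_matrix(); T=clampT(*Q[:3])[:3,:3]; x=T.T@M[:,0]; print("toolx",x.round(3),"C rel",((inC(s["ee_pos"])-.0435*x)*1e3-[-42,0,35]).round(1),"M",(T.T@s["moment"]).round(2)); snapshot("side")
E
```

```text
t 23.2 clamp mm [-54.8  -1.7  83.5] rpy [-1.569  1.323  3.048] F clamp [ 3.5 -5.  -9.8] gap 19.5
toolx [-0.245 -0.    -0.969] C rel [-2.1 -1.6 90.7] M [-1.07 -1.34  0.2 ]
t 23.25 clamp mm [-54.8  -1.7  83.8] rpy [-1.569  1.323  3.048] F clamp [ 2.5 -3.7 -9.9] gap 19.6
toolx [-0.245 -0.    -0.969] C rel [-2.1 -1.6 90.9] M [-1.09 -1.4   0.27]
```

Emit:
{"name": "arm_command", "arguments": {"plan": [{"hand": 0.1, "travel": [-0.5, 2, 0], "twist": [0, 0, 0]}, {"hand": 0.1, "travel": [-0.5, 2, 0], "twist": [0, 0, 0]}, {"hand": 0.1, "travel": [1.4, 2.5, 0], "twist": [0, 0, 0]}, {"hand": 0.1, "travel": [3.4, 3, 0], "twist": [0, 0, 0]}, {"hand": 0.1, "travel": [5.3, 3.5, 0], "twist": [0, 0, 0]}, {"hand": 0.1, "travel": [7.3, 4, 0], "twist": [0, 0, 0]}, {"hand": 0.1, "travel": [9.2, 4.5, 0], "twist": [0, 0, 0]}, {"hand": 0.1, "travel": [9.2, 4.5, 0], "twist": [0, 0, 0]}]}}

```text
time: 24.1
ee_pos: [0.5107, -0.0618, 0.0738]
tool_rot: [-1.569, 1.321, 3.048]
ft_force: [-2.2, -5.9, -7.7]
finger_gap: 0.0196
```

```bash
cat >> h.py <<'E'
def st2():
    st(); s=get_state(); M=R.from_euler('xyz',s["tool_rot"]).as_matrix(); T=clampT(*Q[:3])[:3,:3]; x=T.T@M[:,0]; print("toolx",x.round(3),"C rel",((inC(s["ee_pos"])-.0435*x)*1e3-[-42,0,35]).round(1),"M",(T.T@s["moment"]).round(2))
E
python3 - <<'E'
from h import *
for i in range(2): st2(); snapshot("side")
E
```

```text
t 24.1 clamp mm [-53.8  -1.7  73.8] rpy [-1.569  1.321  3.048] F clamp [-1.7 -6.  -7.7] gap 19.6
toolx [-0.248 -0.001 -0.969] C rel [-1.  -1.7 81. ] M [-1.2  -0.35  0.29]
t 24.15 clamp mm [-53.8  -1.7  73.9] rpy [-1.568  1.32   3.048] F clamp [-1.3 -6.  -7.3] gap 19.6
toolx [-0.248 -0.001 -0.969] C rel [-1.  -1.7 81. ] M [-1.23 -0.25  0.27]
```

Emit:
{"name": "arm_command", "arguments": {"plan": [{"hand": 0.1, "travel": [1, 0.2, 0], "twist": [0, 0, 0]}, {"hand": 0.1, "travel": [1.9, 0.5, 0], "twist": [0, 0, 0]}, {"hand": 0.1, "travel": [2.9, 0.7, 0], "twist": [0, 0, 0]}, {"hand": 0.1, "travel": [3.9, 1, 0], "twist": [0, 0, 0]}, {"hand": 0.1, "travel": [4.4, 1.1, 0], "twist": [0, 0, 0]}, {"hand": 0.1, "travel": [4.8, 1.2, 0], "twist": [0, 0, 0]}, {"hand": 0.1, "travel": [4.8, 1.2, 0], "twist": [0, 0, 0]}, {"hand": 0.1, "travel": [4.8, 1.2, 0], "twist": [0, 0, 0]}]}}

```text
time: 25.0
ee_pos: [0.5109, -0.0618, 0.0707]
tool_rot: [-1.568, 1.321, 3.049]
ft_force: [-5.3, -5.7, 6.8]
finger_gap: 0.0196
```

```bash
python3 - <<'E'
from h import *
for i in range(2): st2(); snapshot("side")
E
```

```text
t 25.0 clamp mm [-53.6  -1.7  70.7] rpy [-1.568  1.321  3.049] F clamp [-4.8 -6.2  6.8] gap 19.6
toolx [-0.247 -0.001 -0.969] C rel [-0.8 -1.7 77.9] M [-1.28  1.03  0.31]
t 25.05 clamp mm [-53.6  -1.7  70.7] rpy [-1.568  1.321  3.049] F clamp [-3.9 -5.2  6.7] gap 19.7
toolx [-0.247 -0.001 -0.969] C rel [-0.8 -1.7 77.8] M [-1.22  1.06  0.33]
```

Emit:
{"name": "arm_command", "arguments": {"plan": [{"hand": 0.1, "travel": [-1.5, -1, 0], "twist": [0, 0, 0]}, {"hand": 0.3, "travel": [-1.5, -1, 0], "twist": [0, 0, 0]}, {"hand": 0.7, "travel": [-1.5, -1, 0], "twist": [0, 0, 0]}, {"hand": 0.7, "travel": [-1.5, -1, 0], "twist": [0, 0, 0]}, {"hand": 0.7, "travel": [-1.5, -1, 0], "twist": [0, 0, 0]}, {"hand": 0.7, "travel": [-20, -1, 0], "twist": [0, 0, 0]}, {"hand": 0.7, "travel": [-50, -1, 0], "twist": [0, 0, 0]}, {"hand": 0.7, "travel": [-90, -1, 0], "twist": [0, 0, 0]}]}}

```text
time: 25.9
ee_pos: [0.5313, -0.063, 0.156]
tool_rot: [-1.572, 1.317, 3.045]
ft_force: [0.1, -0.1, -0.0]
finger_gap: 0.0596
```

Emit:
{"name": "arm_command", "arguments": {"plan": [{"hand": 0.7, "travel": [-20, -20, 20], "twist": [0, 0, 0.05]}, {"hand": 0.7, "travel": [-30, -50, 45], "twist": [0, 0, 0.1]}, {"hand": 0.7, "travel": [-30, -80, 70], "twist": [0, 0, 0.15]}, {"hand": 0.7, "travel": [-30, -110, 95], "twist": [0, 0, 0.2]}, {"hand": 0.7, "travel": [-30, -140, 120], "twist": [0, 0, 0.25]}, {"hand": 0.7, "travel": [-30, -160, 140], "twist": [0, 0, 0.25]}, {"hand": 0.7, "travel": [-30, -160, 150], "twist": [0, 0, 0.25]}, {"hand": 0.7, "travel": [-30, -160, 150], "twist": [0, 0, 0.25]}]}}

```text
time: 26.7
ee_pos: [0.3713, -0.1998, 0.2254]
tool_rot: [1.259, 1.569, -0.409]
ft_force: [-0.3, -0.1, -1.4]
finger_gap: 0.0601
```

```bash
python3 - <<'E'
from h import *
st()
for n in("side","top"):
    P=snapshot(n); cv2.imwrite(f"pics/f_{n}.png",P)
    for t in("knob","nut_seat","ear_seat","tube"): print(n,t,[(np.round(d["point"],1).tolist(),round(d["conf"],2)) for d in spot_in(t,n)[:2]])
    for d in(4,8,12): print("model d",d,[proj(n,C(Q,[boltP(0,r+d/1e3)]))[0].round(1).tolist() for r in(.039,.067,.087)])
    u=proj(n,C(Q,[boltP(0,.08)]))[0].astype(int); x,y=u[0]-12,u[1]-8; print("origin",x,y)
    g=cv2.cvtColor(P[y:y+22,x:x+26],cv2.COLOR_BGR2GRAY); print("\n".join(" ".join(f"{v:3d}" for v in r) for r in g))
    # change vs start for surrounding things
    D=np.abs(P.astype(int)-cv2.imread(f"pics/n_{n}.png").astype(int)).sum(2)>60; print("changed px near tube/tin/jar:",{k:int(D[r[0]:r[1],r[2]:r[3]].sum()) for k,r in dict(side=dict(tube=(200,250,285,315),tin=(245,272,312,342)),top=dict(tube=(190,206,265,312),tin=(212,232,270,294)))[n].items()})
E
```

```text
t 26.7 clamp mm [-179.4 -152.3  225.4] rpy [ 1.259  1.569 -0.409] F clamp [-0.3 -0.2 -1.4] gap 60.1
side knob [([202.1, 330.8], 0.41)]
side nut_seat [([201.5, 332.0], 0.61)]
side ear_seat [([203.1, 325.5], 0.59)]
side tube [([228.2, 301.6], 0.85)]
model d 4 [[330.2, 207.1], [330.3, 201.0], [330.4, 196.4]]
model d 8 [[330.2, 206.2], [330.4, 200.1], [330.5, 195.5]]
model d 12 [[330.3, 205.4], [330.4, 199.2], [330.5, 194.6]]
origin 318 190
124 124 122 122 122 124 125 125 123 122 112  72  71  71  70  66  50  23   9  12  12  15  10  13  13  13
127 122 122 121 122 123 113  74  83 100 107 120 120 110  72  74  72  73  69  52  23  11  12  17  13  16
126 122 121 122 124 113  69  55  57  44  37  68 104 122 123 123 111  73  73  73  68  57  50  24   8  11
125 127 124 126 126 134 162 174 178 169 125  53  58 108 125 124 124 123 124 114  73  73  73  67  58  52
124 122 125 125 133 153 173 179 183 181 177 153  74  66  84  93 116 127 126 126 125 112  75  74  72  72
124 123 126 126 142 169 178 183 183 178 159  92  69  68  69  71  85 116 127 127 126 125 125 125 124 114
124 124 125 136 165 178 182 182 181
[... 3659 characters left out ...]
  99  85  72  63  79 133
127 130 129 130 133 116 118 130 131 133 115 118 117 117 133 133 133 134 123 125 125 118 117 113 116 133
127 126 125 130 132 133 132 131 131 130 129 130 131 132 132 133 136 132 133 132 131 130 131 132 134 132
125 126 130 128 130 128 133 133 129 128 131 130 131 132 129 131 132 133 132 132 134 133 133 133 133 130
124 128 133 130 129 127 129 130 130 129 129 133 133 133 129 131 131 130 132 131 131 129 133 132 132 132
127 124 128 129 125 127 128 129 129 129 131 129 131 132 132 133 130 130 133 128 131 131 131 134 132 131
125 128 128 128 127 125 130 126 127 128 130 132 130 130 130 130 129 129 129 130 130 133 132 134 131 127
changed px near tube/tin/jar: {'tube': 1, 'tin': 0}
```

```bash
python3 - <<'E'
from h import *
X,e=tri([ray("top",(211.7,320.6)),ray("side",(196.2,331.4))]); c=inC(X)*1e3; d=c-[-42,0,35]; print(c.round(1),np.round(e,4),"phi",np.arctan2(-d[0],d[2]).round(3),"d",(np.hypot(d[0],d[2])-87).round(1))
for n in("top","side"):
    A=cv2.imread(f"pics/{n}0.png").astype(int);B=cv2.imread(f"pics/f_{n}.png").astype(int);D=(np.abs(A-B).sum(2)>90).astype(np.uint8)
    k,l,s,ce=cv2.connectedComponentsWithStats(cv2.morphologyEx(D,cv2.MORPH_OPEN,np.ones((2,2),np.uint8))); print(n,[(s[i].tolist()) for i in range(1,k) if s[i][4]>12])
E
```

```text
[-44.   -0.2 127.8] [0.0012 0.0012] phi 0.021 d 5.9
top [[312, 189, 6, 5, 23], [319, 190, 10, 7, 48], [313, 208, 14, 25, 206], [258, 239, 308, 161, 19134], [295, 363, 11, 12, 85], [283, 369, 6, 3, 13], [278, 370, 8, 9, 36], [279, 379, 13, 16, 124], [302, 379, 3, 12, 24], [328, 393, 3, 5, 13]]
side [[424, 0, 26, 55, 515], [444, 0, 5, 4, 16], [514, 0, 8, 4, 21], [531, 0, 61, 62, 2127], [586, 0, 12, 6, 46], [553, 0, 87, 113, 4543], [386, 5, 41, 113, 2368], [453, 8, 82, 36, 976], [437, 18, 8, 18, 82], [418, 56, 7, 21, 66], [434, 60, 26, 29, 507], [548, 61, 4, 5, 14], [555, 62, 17, 13, 166], [526, 78, 27, 44, 556], [560, 78, 6, 8, 33], [410, 95, 8, 8, 26], [440, 104, 3, 8, 16], [538, 113, 8, 17, 82], [386, 120, 21, 27, 392], [566, 123, 14, 9, 76], [593, 126, 7, 2, 14], [482, 145, 52, 92, 809], [387, 151, 6, 5, 22], [360, 156, 160, 194, 6323], [523, 167, 51, 36, 465], [302, 182, 8, 23, 109], [328, 196, 9, 17, 106], [513, 196, 8, 6, 35], [311, 200, 6, 7, 22], [314, 200, 12, 12, 60], [493, 202, 23, 29, 116], [542, 204, 33, 53, 527], [340, 210, 13, 8, 81], [329, 213, 5, 7, 18], [505, 213, 16, 31, 109], [529, 227, 13, 24, 81], [336, 228, 14, 9, 74], [519, 315, 6, 4, 17]]
```

Bolt upright (0.02 rad) and nut 5.9 mm out, within the seated range. In the pictures, only the clamp, the arm and its shadow changed. Handing in.

```bash
python3 -c "
from h import *
st(); print(job_done())"
```

```text
t 27.2 clamp mm [-179.5 -150.9  224.6] rpy [-1.938  1.57   2.68 ] F clamp [ 1.  -0.6  0. ] gap 60.0
the job is handed in; nothing more can be done
None
```

The coupler is shut on the tube and the swing bolt stands upright in the slot, its nut seated by measurement. I handed the job in at 27.2 s with the arm clear.

**What I did:** I pushed the hinged half over the tube and pressed the ear down at about 20–22 N, with the two fingertips astride the slot. I then drew the nut out about 20 mm by position and spring force; the hard stop is at 26 mm. I swung the bolt up and let the nut down until it stopped on the ear.

**Last checks:**
- **Bolt and nut:** the bolt is within 0.02 rad of upright and the nut about 6 mm out, inside the 2–11 mm seated range.
- **Rail and counter:** comparing pictures from before and after shows no change at the rail, tins, jar or clipper. I judged this by pixel differences, and the arm and its shadow covered parts of the views.
- **Final view:** I had used all 12 picture views, so I checked the end state from numbers only, not by eye.

**What went wrong or disagreed:**
- **First sweep missed:** it passed over the ear, because the real fingertips sit about 26 mm short of the reported tool point. I corrected for that from then on.
- **Grip lost once:** near 0.3 rad on the first swing the knob slipped out of the fingers and the nut sprang back onto the lips. I gripped it again and turned the tool along with the bolt.
- **Seating depth:** the spring force suggested the nut is 8–10 mm out, against 6 mm from the cameras. With the bolt upright, the flange lies inside the lips either way.

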